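# Zero the flux metering valve and open it four clicks

## Robot

A 6-joint arm with a two-finger parallel gripper is mounted at the origin on a cart in front of the work surface, level with it; the furniture and walls round the work are solid. World frame = base frame: x ahead of the robot, y to its left, z up, the work surface at z = 0. Lengths are in m, angles in rad, forces in N, time in s.
With the tool pointing down it reaches from about 0.3 to 0.775 m from the base axis. Payload 14.6 kg.
Tool frame: the origin (TCP) lies on the centre line of the jaws, within the pads' length; the fingertips stand 17 mm ahead of it and the grasp point (between the pads) lies 2 mm behind it; z points along the fingers, x is the direction in which the jaws open and shut, and the axes are right-handed (so a half turn about z gives the same grasp; the last joint's range is limited). The gripper opens to 94 mm and grips with 3 to 60 N. Pads are 16 mm wide; open, the fingers measure 119 mm over their backs; the gripper's body (75 mm by 177 mm) begins 78 mm behind the grasp point.
Start: joints at [-1.352, 0.3, 1.521, -0, 1.321, -0.067], TCP at [0.155, -0.528, 0.222] pointing down, gripper open.
Joint ranges: [-3.03, 3.03], [-0.79, 2.21], [0.23, 2.52], [-1.04, 4.18], [0, 3.07], [-2.55, 2.55]. Speed limits (rad/s): [2.22, 2.22, 2.57, 3.14, 3.14, 3.14].

## Interface

Orientations are given as [roll, pitch, yaw] about the fixed x, y, z axes, in that order (R = Rz(yaw) Ry(pitch) Rx(roll)).
In Python, from station import ctrl gives the robot as it stands. The module is installed in compiled form; this text tells all that it offers.
- The arm moves only by the tool drive_tool, never from a script. Its argument "increments" is a list of rows, each a list of 3 entries, a list of its own where there are three numbers: the turn, a rotation vector about the tool's x, y, z in degrees, then the shift along the tool's x, y, z in mm, then the opening, from 0 (shut) to 1 (fully open). In form: [[[ax, ay, az], [dx, dy, dz], hand], ...]. A call has 1 to 20 rows; each row shifts and turns the commanded pose from where the row before left it, along the tool's axes as they then stand; what a row does not reach is not made up. A row lasts 1/8 s, in which the tool goes at most 62.5 mm and 10.7 degrees, less where a joint would pass 70% of its speed; a pose out of reach is approached as far as the arm can. A call with a gripper value outside its range is refused whole. The fingers move at their own pace and stop on an object; "squeeze" is the grip in N (left out, the last holds). Time passes only in rows, so rows that do not move let the fingers close. It gives the time, the measured TCP pose, the force and the opening at its end, in the units of the state.
- ctrl.get_obs(): the state, without advancing time (a new reading comes with each control period).
- ctrl.camera(name): name is "scene" or "side" or "wrist"; returns the picture (420x560x3 uint8, red, green, blue); there is no depth.
- ctrl.calibration(name): a dict with "fx", "fy", "cx", "cy" (pixels), "rvec" (rotation vector, rad) and "tvec" (3), from world to camera coordinates, as OpenCV has them. Camera axes: x right, y down, z forward; pixel columns grow to the right and rows downward; lengths in m; the calibration is good to about 2 mm. A picture is of the moment at which its call begins: read the wrist's pose just before it. calibration takes no time and is no camera call; for the wrist camera it gives the pose at the moment of the call.
- ctrl.hand_in(): hands the job in, once; it reports no verdict.
The state is a dict: "time_s": time; "qpos": joint angles; "joint_vel": joint speeds; "tau": joint torques, N m; "ee_pos": TCP position; "eef_rot": TCP orientation; "force": force on the tool from outside, world axes, zero at the start; "moment": the same for the moment, N m; "grip_width": finger opening in m.
Only numpy, scipy, OpenCV 4.12 (cv2) and the standard library are available. Lean on these libraries where they do the work, as an engineer would, in place of code of your own. Each camera call takes 0.05 s, during which the arm holds its last target.

## Task

Set the flux metering valve on the bench: turn its black winged knob clockwise until you feel it come firmly against its stop, without straining it, then turn it back counter-clockwise by exactly four clicks, counted from the closed click position right beside the stop, and let go. Leave the other things on the bench where they are.

Things in the scene. Friction and masses are not known exactly. Their poses are not given: they have to be found in the camera images.
- valve: the metering valve, bolted to the bench: round aluminium flange 92 mm across and 8 mm high, bonnet 68 mm across up to 30 mm, two brass hose barbs low on opposite sides (along its y axis, 114 mm over both). Origin: centre of its underside; z up along the knob's axis. The angle of the knob's stop is not marked on it and can only be felt.
- knob: black plastic knob on the valve: round skirt 58 mm across (32 to 40 mm above the bench) with an upright wing grip on it, 48 mm long, 14 mm thick, 28 mm high (40 to 68 mm above the bench). Origin on the turning axis 32 mm above the bench; x along the wing towards the white line, y across its flat sides, z up. Turns about z, clockwise from above closes.
- knob_grip (a point): point on the knob's axis at the height to grip the wing, 56 mm above the bench; axes as the knob's. The knob clicks 20 times a turn (18 degrees a click) and stays in each click; turning over a click takes about 0.1 to 0.15 N m. It stands 43 to 115 degrees counter-clockwise of its stop at first.
- knob_mark (a point): outer end of the white line on top of the wing, 22 mm from the axis along the knob's x axis, 68 mm above the bench.
- stop_pin: the hard stop inside the valve, unseen, 26 mm from the axis; its origin and axes are the valve's and do not tell its angle. The knob meets it 4 degrees past the closed click position (let go there, it springs back into it), so the fourth click back lies 76 degrees from the stop. It may be loaded with up to 0.6 N m; 0.25 to 0.45 N m is a firm touch.
- screwdriver: yellow-handled screwdriver, 185 mm long, lying on the bench, a bystander; origin at the centre of its underside.
- pliers: red-handled pliers, 161 mm long, lying on the bench, a bystander; origin at the centre of its underside.
- marker: black and blue marker pen, 132 mm long, lying on the bench, a bystander; origin at the centre of its underside.
- dish: small white ceramic dish, 70 mm across, 19 mm high, lying on the bench, a bystander; origin at the centre of its underside.
- timer: small grey-white timer, 62 x 68 x 21 mm, lying on the bench, a bystander; origin at the centre of its underside.
- block: flat bronze block, 61 x 85 x 10 mm, lying on the bench, a bystander; origin at the centre of its underside.

How it is judged:
On the way:
1. the knob is turned clockwise against its stop (at least 5 N at the stop, 0.13 N m) (contact force between knob and stop_pin above 5 N), for 0.1 s.
At the end, for the whole second after the job is handed in: The knob, having been against its stop, rests in the fourth click position counter-clockwise of the closed one (76 degrees from the stop, within about 8 degrees, half a click) (x of knob_mark in the frame of valve between -0.01639 and -0.01019 m and y of knob_mark in the frame of valve between 0.01443 and 0.02063 m); the robot touches nothing.
It fails at once if the stop is strained with more than 24 N (0.6 N m at the knob) (contact force between knob and stop_pin above 24 N).
It fails at once if a bystander is moved by more than 30 mm (distance of any of screwdriver, pliers, marker, dish, timer, block from where it was at the start of the episode above 0.03 m).
It also fails if it takes over 72 s, if anything falls off the work surface, if the arm or the gripper's body presses on something with over 40 N, if the wrist force passes 120 N, or if a joint passes its speed limit or range.

## Working session

There is one attempt and no reset: what is moved stays moved. The work goes in short steps, Python scripts to look and compute and a tool call to move; the robot and the scene stay as the last step left them, time stands still between calls to the robot, and variables do not carry over. Pictures are saved under pics/ and viewed, and the job is handed in when it is done.

Besides the shell and the picture viewer there is one more tool, called as name(argument=value, ...), one argument or row to a line, values as JSON. drive_tool: Moves the arm, as the interface text tells. Its arguments: {"type":"object","properties":{"increments":{"type":"array"},"squeeze":{"type":"number"}},"required":["increments"]}

```bash
mkdir -p pics; cat > h.py <<'E'
from station import ctrl
import numpy as np, cv2
def snap(n,f):
    im=ctrl.camera(n); cv2.imwrite('pics/'+f,cv2.cvtColor(im,cv2.COLOR_RGB2BGR)); return im
def ray(n,px,z,cal=None):
    c=cal or ctrl.calibration(n); R=cv2.Rodrigues(np.array(c['rvec'],float))[0]; t=np.array(c['tvec'],float).ravel()
    o=-R.T@t; d=R.T@np.array([(px[0]-c['cx'])/c['fx'],(px[1]-c['cy'])/c['fy'],1]); return o+d*(z-o[2])/d[2]
def proj(n,P):
    c=ctrl.calibration(n); K=np.array([[c['fx'],0,c['cx']],[0,c['fy'],c['cy']],[0,0,1.]])
    return cv2.projectPoints(np.array(P,float).reshape(-1,3),np.array(c['rvec'],float),np.array(c['tvec'],float),K,None)[0].reshape(-1,2)
E
python3 - <<'E'
from h import *
for n in ['scene','side','wrist']: snap(n,n+'0.png')
print(ctrl.get_obs())
E
```

```text
{'time_s': 0.15, 'qpos': array([-1.35158615e+00,  3.00291931e-01,  1.52138586e+00,  1.16800872e-05,
        1.32067035e+00, -6.66038976e-02]), 'joint_vel': array([-0.00116387, -0.00227306, -0.00339527,  0.00196689, -0.0005976 ,
        0.00047574]), 'tau': array([ 6.67462136e-04, -5.31961405e+01, -3.52820170e+01,  7.08500203e-02,
        2.36642902e-02, -7.81910830e-05]), 'ee_pos': array([ 0.15502986, -0.52753472,  0.22206719]), 'eef_rot': array([-3.14153108e+00,  7.53061969e-04, -1.28498513e+00]), 'force': array([-0.50211806, -0.42213747, -0.22941201]), 'moment': array([0.01081855, 0.00537737, 0.04327312]), 'grip_width': 0.09390761114519015}
```

View pics/scene0.png

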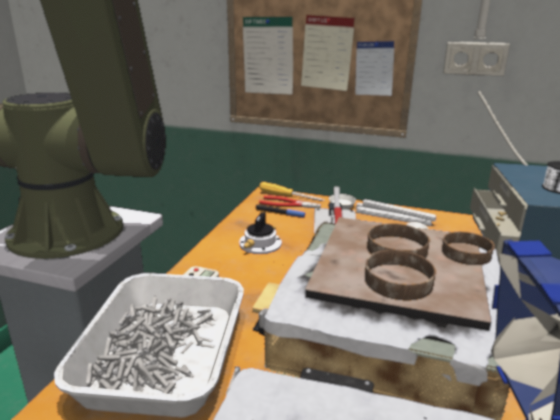

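View pics/side0.png

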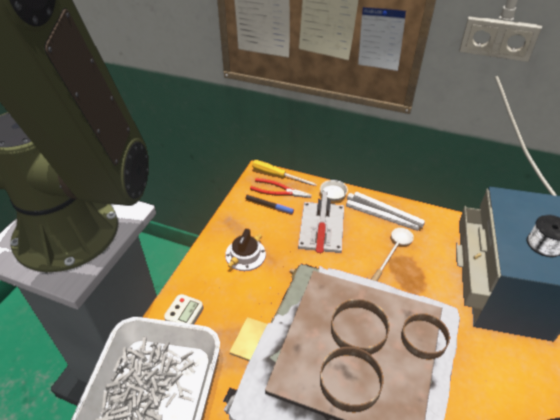

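View pics/wrist0.png

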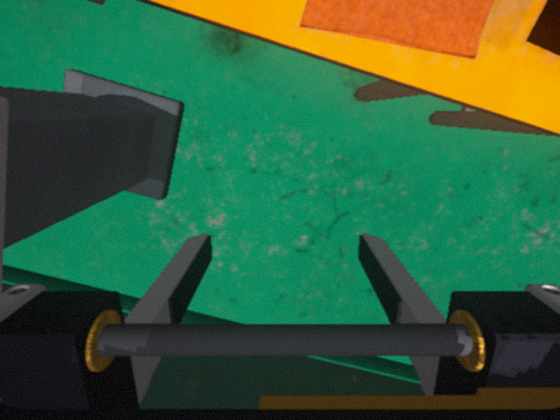

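The valve is in the side view at about (245,252) and in the scene view at about (260,238). I'll locate it and crop enlarged views.

```bash
python3 - <<'E'
from h import *
for n,px in [('scene',(260,242)),('side',(245,254))]: print(n,ray(n,px,0.008))
a=cv2.imread('pics/side0.png')[215:285,205:290]; b=cv2.imread('pics/scene0.png')[200:265,220:305]
f=lambda i:cv2.resize(i,(395,340),interpolation=cv2.INTER_CUBIC)
cv2.imwrite('pics/crop0.png',np.hstack([f(a),f(b)]))
E
```

```text
scene [0.43648821 0.0856952  0.008     ]
side [0.43532458 0.0872684  0.008     ]
```

View pics/crop0.png

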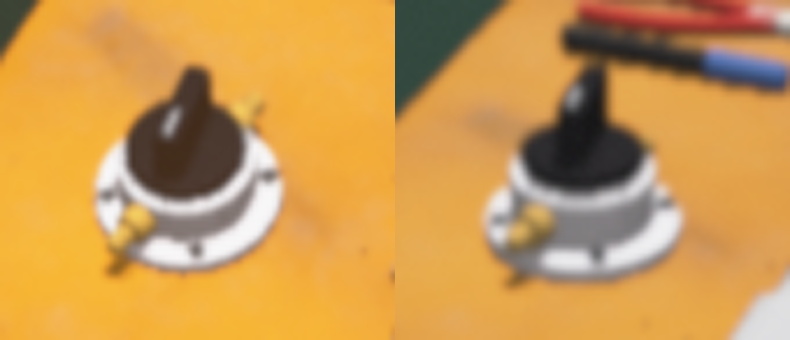

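```bash
python3 - <<'E'
from h import *
c=ctrl.calibration('wrist'); R=cv2.Rodrigues(np.array(c['rvec'],float))[0]; t=np.array(c['tvec'],float).ravel()
from scipy.spatial.transform import Rotation as Ro
o=ctrl.get_obs(); Rt=Ro.from_euler('xyz',o['eef_rot']).as_matrix()
print(Rt.round(3)); print('cam in tool',Rt.T@(-R.T@t-o['ee_pos'])); print('cam axes in tool (cols)',(Rt.T@R.T).round(3)); print(c['fx'],c['cx'],c['cy'])
print('shift',Rt.T@(np.array([.436,.086,.222])-o['ee_pos']))
E
```

```text
[[ 0.282 -0.959 -0.   ]
 [-0.959 -0.282  0.001]
 [-0.001 -0.    -1.   ]]
cam in tool [-0.00051848 -0.08260342 -0.16163687]
cam axes in tool (cols) [[ 1.    -0.    -0.   ]
 [ 0.     0.959  0.283]
 [ 0.    -0.283  0.959]]
305.01867947747985 284.7545183674219 201.47723392418845
shift [-5.09429869e-01 -4.42549493e-01  4.78072724e-04]
```

drive_tool(
  increments=[
    [[0,0,0],[-36,-31,0],1],
    [[0,0,0],[-36,-31,0],1],
    [[0,0,0],[-36,-31,0],1],
    [[0,0,0],[-36,-31,0],1],
    [[0,0,0],[-36,-31,0],1],
    [[0,0,0],[-36,-31,0],1],
    [[0,0,0],[-36,-31,0],1],
    [[0,0,0],[-36,-31,0],1],
    [[0,0,0],[-36,-31,0],1],
    [[0,0,0],[-36,-31,0],1],
    [[0,0,0],[-36,-31,0],1],
    [[0,0,0],[-36,-31,0],1],
    [[0,0,0],[-36,-31,0],1],
    [[0,0,0],[-36,-31,0],1],
    [[0,0,0],[-5,-8,0],1],
    [[0,0,0],[0,0,0],1],
    [[0,0,0],[0,0,0],1],
  ],
)

```text
time_s: 2.28
ee_pos: [0.4353, 0.0844, 0.2225]
eef_rot: [3.141, -0.0, -1.286]
force: [-0.6, -1.0, 0.2]
grip_width: 0.0941
```

```bash
python3 - <<'E'
from h import *
o=ctrl.get_obs(); print(o['ee_pos'],o['eef_rot'],o['qpos'],o['force'],o['moment'])
import pickle; pickle.dump(ctrl.calibration('wrist'),open('c1.pkl','wb'))
snap('wrist','w1.png')
print(proj('wrist',[.436,.086,.032]))
E
```

```text
[0.4353243  0.08437764 0.22245916] [ 3.14143627e+00 -7.29507922e-05 -1.28605017e+00] [ 1.08876909e-01  5.98940999e-02  1.80423544e+00 -1.03608867e-04
  1.27760433e+00  1.39495704e+00] [-0.61608856 -1.04836878  0.16510742] [-0.01192545  0.00152401 -0.01341906]
[[284.01611111 183.39976539]]
```

View pics/w1.png

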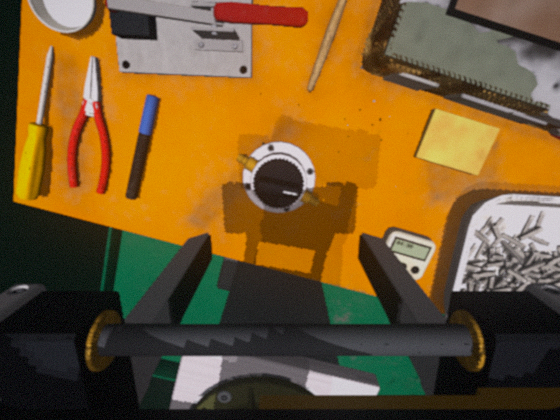

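The wrist view shows the valve at about (279,182), with the white line near (290,191). I'll zoom in for exact positions.

```bash
python3 - <<'E'
import cv2
a=cv2.imread('pics/w1.png')[130:230,225:340]
cv2.imwrite('pics/w1z.png',cv2.resize(a,None,fx=6,fy=6,interpolation=cv2.INTER_CUBIC))
E
```

```text
(no output)
```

View pics/w1z.png

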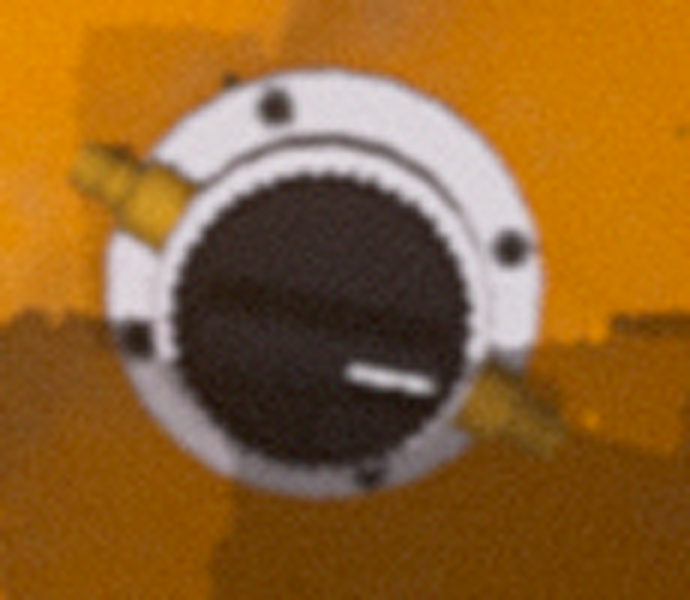

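```bash
cat > meas.py <<'E'
from h import *
import pickle
def px(z): return (225+(z[0]+.5)/6-.5,130+(z[1]+.5)/6-.5)
E
python3 - <<'E'
from meas import *
c=pickle.load(open('c1.pkl','rb'))
print('skirt',ray('wrist',px((321,320)),.04,c),'flange',ray('wrist',px((325,284)),.008,c))
a=ray('wrist',px((348,371)),.068,c);b=ray('wrist',px((433,387)),.068,c);d=b-a
print(a,b,'line yaw',np.degrees(np.arctan2(d[1],d[0])))
s=ray('wrist',px((321,320)),.04,c);print('from centre',b-s,np.degrees(np.arctan2(*(b-s)[1::-1])))
p=ray('wrist',px((85,170)),.017,c);q=ray('wrist',px((558,438)),.017,c);d=p-q
print(p,q,np.linalg.norm(d),'barb yaw',np.degrees(np.arctan2(d[1],d[0])))
E
```

```text
skirt [0.43634122 0.09325499 0.04      ] flange [0.43673013 0.09319039 0.008     ]
[0.43509177 0.08728235 0.068     ] [0.43651743 0.07187084 0.068     ] line yaw -84.71483915408776
from centre [ 0.00017621 -0.02138415  0.028     ] -89.52787828861463
[0.44748206 0.14618805 0.017     ] [0.42070356 0.03768774 0.017     ] 0.11175600461539457 barb yaw 76.13613797549704
```

drive_tool(
  increments=[
    [[0,0,-9],[0,0,0],1],
    [[0,0,-10],[0,0,0],1],
    [[0,0,-10],[0,0,0],1],
    [[0,0,-10],[0,0,0],1],
    [[0,0,-10],[0,0,0],1],
    [[0,0,-10],[0,0,0],1],
    [[0,0,-10],[0,0,0],1],
    [[0,0,-9.7],[0,0,0],1],
    [[0,0,0],[0,0,0],1],
    [[0,0,0],[0,0,0],1],
  ],
)

```text
time_s: 3.58
ee_pos: [0.4356, 0.0849, 0.2226]
eef_rot: [3.142, -0.0, 0.084]
force: [-0.0, -0.0, -0.2]
grip_width: 0.0939
```

```bash
python3 - <<'E'
from h import *
o=ctrl.get_obs(); print(o['ee_pos'],np.degrees(o['eef_rot']),o['qpos'],o['force'],o['moment'])
import pickle; pickle.dump(ctrl.calibration('wrist'),open('c2.pkl','wb'))
im=snap('wrist','w2.png')
p=proj('wrist',[.4365,.0932,.05])[0]; print(p)
x,y=int(p[0])-55,int(p[1])-50; print(x,y)
cv2.imwrite('pics/w2z.png',cv2.resize(im[max(y,0):y+100,x:x+115,::-1],None,fx=6,fy=6,interpolation=cv2.INTER_CUBIC))
from scipy.spatial.transform import Rotation as Ro
print(Ro.from_euler('xyz',o['eef_rot']).as_matrix().T@(np.array([.4365,.0932,.062])-o['ee_pos']))
E
```

```text
[0.43557397 0.08488397 0.22257146] [ 1.79999247e+02 -1.58262287e-02  4.81686231e+00] [ 1.09908439e-01  6.03321601e-02  1.80350101e+00 -2.11741753e-05
  1.27748369e+00  2.58444533e-02] [-0.03630498 -0.02774747 -0.20648327] [-0.03084948 -0.06585125 -0.00529709]
[286.34848891 181.37643854]
231 131
[ 0.00157672 -0.00821101  0.16057179]
```

View pics/w2z.png

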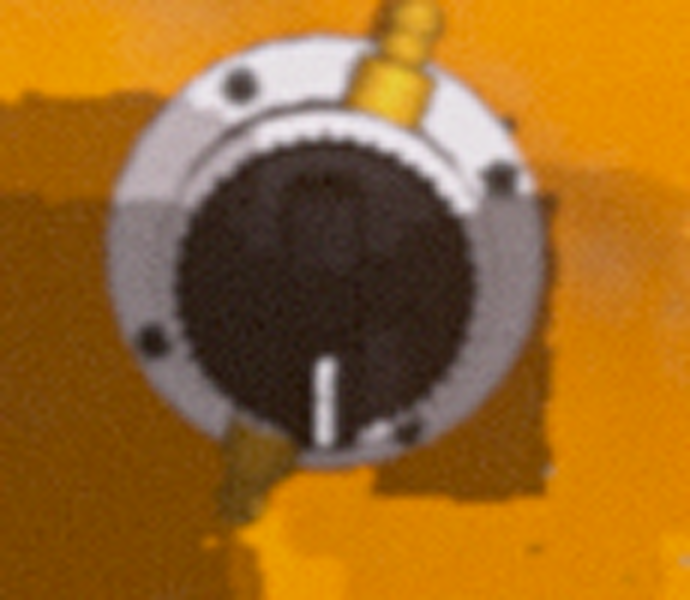

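The white line sits upright in the image at zoom x≈325, so the jaws are aligned with the wing. Next I refine the centre.

```bash
python3 - <<'E'
from h import *
import pickle
c=pickle.load(open('c2.pkl','rb'))
px=lambda x,y:(231+(x+.5)/6-.5,131+(y+.5)/6-.5)
for p,z in [((325,287),.04),((327,250),.008),((325,360),.068),((325,445),.068)]: print(ray('wrist',px(*p),z,c))
E
```

```text
[0.43461696 0.09417446 0.04      ]
[0.43496681 0.09520079 0.008     ]
[0.43520825 0.08693835 0.068     ]
[0.4365324  0.07114294 0.068     ]
```

drive_tool(
  increments=[
    [[0,0,0],[0,-4,30],1],
    [[0,0,0],[0,-4,40],1],
    [[0,0,0],[0,0,40],0.6],
    [[0,0,0],[0,0,30],0.6],
    [[0,0,0],[0,0,15],0.6],
    [[0,0,0],[0,0,5.5],0.6],
    [[0,0,0],[0,0,0],0.6],
    [[0,0,0],[0,0,0],0.6],
  ],
  squeeze=30,
)

```text
time_s: 4.62
ee_pos: [0.4354, 0.0933, 0.0628]
eef_rot: [-3.142, -0.002, 0.088]
force: [-0.1, 0.9, 0.3]
grip_width: 0.0566
```

```bash
python3 - <<'E'
from h import *
o=ctrl.get_obs(); print(o['ee_pos'],np.degrees(o['eef_rot']),o['force'],o['moment'],o['grip_width'])
snap('wrist','w3.png')
E
```

```text
[0.43543347 0.09331037 0.06282149] [-1.79997201e+02 -8.75198549e-02  5.06213324e+00] [-0.13734432  0.92639166  0.26047476] [ 0.01637931 -0.07696116 -0.01343758] 0.05664260106888639
```

View pics/w3.png

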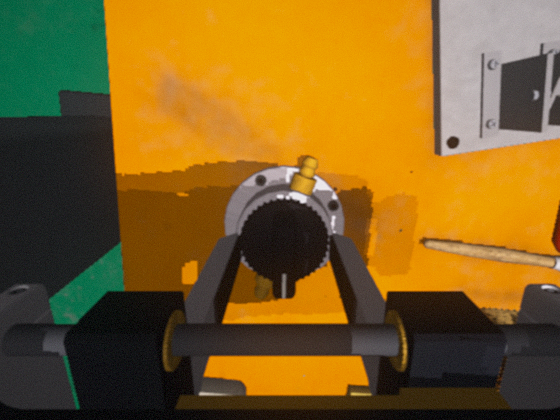

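The wing sits centred between the jaws, with the white line at (283,280). Closing now.

drive_tool(
  increments=[
    [[0,0,0],[0,0,0],0.15],
    [[0,0,0],[0,0,0],0],
    [[0,0,0],[0,0,0],0],
    [[0,0,0],[0,0,0],0],
    [[0,0,0],[0,0,0],0],
    [[0,0,0],[0,0,0],0],
  ],
  squeeze=30,
)

```text
time_s: 5.42
ee_pos: [0.4349, 0.0933, 0.0619]
eef_rot: [-3.142, 0.0, 0.089]
force: [0.5, -0.5, -1.2]
grip_width: 0.0135
```

```bash
cat > st.py <<'E'
from h import *
o=ctrl.get_obs(); print(round(o['time_s'],2),o['ee_pos'].round(4),'yaw',np.degrees(o['eef_rot'])[2].round(2),'F',o['force'].round(2),'M',o['moment'].round(3),'w',o['grip_width'].round(4),'tau6',o['tau'][5].round(3))
E
python3 st.py
```

```text
Traceback (most recent call last):
  File "st.py", line 2, in <module>
    o=ctrl.get_obs(); print(round(o['time_s'],2),o['ee_pos'].round(4),'yaw',np.degrees(o['eef_rot'])[2].round(2),'F',o['force'].round(2),'M',o['moment'].round(3),'w',o['grip_width'].round(4),'tau6',o['tau'][5].round(3))
                                                                                                                                                                      ^^^^^^^^^^^^^^^^^^^^^
AttributeError: 'float' object has no attribute 'round'
```

```bash
sed -i "s/o\['grip_width'\].round(4)/round(o['grip_width'],4)/" st.py; python3 st.py
```

```text
5.42 [0.4349 0.0933 0.0619] yaw 5.07 F [ 0.53 -0.55 -1.2 ] M [-0.066 -0.15  -0.034] w 0.0135 tau6 -0.026
```

drive_tool(
  increments=[
    [[0,0,3],[0,0,0],0],
    [[0,0,3],[0,0,0],0],
    [[0,0,3],[0,0,0],0],
  ],
)

```text
time_s: 5.8
ee_pos: [0.4351, 0.0932, 0.062]
eef_rot: [3.142, -0.0, -0.07]
force: [0.4, 0.1, -4.1]
grip_width: 0.0136
```

```bash
python3 st.py
```

```text
5.8 [0.4351 0.0932 0.062 ] yaw -4.02 F [ 0.39  0.15 -4.13] M [ 0.023 -0.253  0.04 ] w 0.0136 tau6 -0.822
```

drive_tool(
  increments=[
    [[0,0,3],[0,0,0],0],
    [[0,0,3],[0,0,0],0],
    [[0,0,3],[0,0,0],0],
  ],
)

```text
time_s: 6.18
ee_pos: [0.4352, 0.0932, 0.062]
eef_rot: [-3.141, -0.001, -0.227]
force: [2.9, 0.3, -1.2]
grip_width: 0.0138
```

```bash
python3 st.py
```

```text
6.17 [0.4352 0.0932 0.062 ] yaw -13.03 F [ 2.9   0.33 -1.18] M [-0.152 -0.514  0.08 ] w 0.0138 tau6 -0.846
```

drive_tool(
  increments=[
    [[0,0,3],[0,0,0],0],
    [[0,0,3],[0,0,0],0],
    [[0,0,3],[0,0,0],0],
    [[0,0,3],[0,0,0],0],
    [[0,0,3],[0,0,0],0],
    [[0,0,3],[0,0,0],0],
    [[0,0,3],[0,0,0],0],
    [[0,0,3],[0,0,0],0],
    [[0,0,3],[0,0,0],0],
  ],
)

```text
time_s: 7.3
ee_pos: [0.4354, 0.0931, 0.062]
eef_rot: [-3.141, -0.001, -0.698]
force: [4.5, -1.7, -4.8]
grip_width: 0.0139
```

```bash
python3 st.py
```

```text
7.3 [0.4354 0.0931 0.062 ] yaw -40.01 F [ 4.5  -1.66 -4.82] M [-0.409 -1.013  0.027] w 0.0139 tau6 -0.832
```

drive_tool(
  increments=[
    [[0,0,2],[0,0,0],0],
    [[0,0,2],[0,0,0],0],
    [[0,0,1],[0,0,0],0],
    [[0,0,0],[0,0,0],0],
  ],
)

```text
time_s: 7.8
ee_pos: [0.4355, 0.093, 0.062]
eef_rot: [-3.141, -0.001, -0.784]
force: [4.4, -2.1, -7.6]
grip_width: 0.0138
```

```bash
python3 st.py
```

```text
7.8 [0.4355 0.093  0.062 ] yaw -44.94 F [ 4.37 -2.13 -7.57] M [-0.434 -0.867 -0.056] w 0.0138 tau6 0.082
```

drive_tool(
  increments=[
    [[0,0,2],[0,0,0],0],
    [[0,0,1],[0,0,0],0],
    [[0,0,0],[0,0,0],0],
  ],
)

```text
time_s: 8.18
ee_pos: [0.4355, 0.093, 0.062]
eef_rot: [-3.141, -0.001, -0.837]
force: [6.3, -3.4, -4.4]
grip_width: 0.0136
```

```bash
python3 st.py
```

```text
8.18 [0.4355 0.093  0.062 ] yaw -47.94 F [ 6.32 -3.4  -4.4 ] M [-0.562 -1.012 -0.081] w 0.0136 tau6 0.072
```

drive_tool(
  increments=[
    [[0,0,1],[0,0,0],0],
    [[0,0,1],[0,0,0],0],
    [[0,0,0],[0,0,0],0],
  ],
)

```text
time_s: 8.55
ee_pos: [0.4355, 0.093, 0.062]
eef_rot: [-3.141, -0.001, -0.871]
force: [5.5, -3.2, -4.9]
grip_width: 0.0135
```

```bash
python3 st.py
```

```text
8.55 [0.4355 0.093  0.062 ] yaw -49.93 F [ 5.48 -3.24 -4.86] M [-0.678 -1.173  0.035] w 0.0135 tau6 0.215
```

drive_tool(
  increments=[
    [[0,0,1],[0,0,0],0],
    [[0,0,0],[0,0,0],0],
  ],
)

```text
time_s: 8.8
ee_pos: [0.4355, 0.093, 0.062]
eef_rot: [-3.141, -0.001, -0.889]
force: [5.8, -2.3, -5.4]
grip_width: 0.0138
```

```bash
python3 st.py
```

```text
8.8 [0.4355 0.093  0.062 ] yaw -50.93 F [ 5.84 -2.26 -5.4 ] M [-0.646 -1.198  0.063] w 0.0138 tau6 0.221
```

drive_tool(
  increments=[
    [[0,0,1],[0,0,0],0],
    [[0,0,0],[0,0,0],0],
  ],
)

```text
time_s: 9.05
ee_pos: [0.4355, 0.093, 0.062]
eef_rot: [-3.141, -0.001, -0.906]
force: [5.8, -3.0, -4.7]
grip_width: 0.0139
```

```bash
python3 st.py
```

```text
9.05 [0.4355 0.093  0.062 ] yaw -51.92 F [ 5.84 -3.02 -4.71] M [-0.725 -1.191  0.144] w 0.0139 tau6 0.328
```

drive_tool(
  increments=[
    [[0,0,1],[0,0,0],0],
    [[0,0,0],[0,0,0],0],
  ],
)

```text
time_s: 9.3
ee_pos: [0.4355, 0.093, 0.062]
eef_rot: [-3.141, -0.001, -0.924]
force: [5.2, -3.2, -4.7]
grip_width: 0.0133
```

```bash
python3 st.py
```

```text
9.3 [0.4355 0.093  0.062 ] yaw -52.92 F [ 5.16 -3.17 -4.74] M [-0.705 -1.242  0.073] w 0.0133 tau6 0.25
```

drive_tool(
  increments=[
    [[0,0,0.5],[0,0,0],0],
    [[0,0,0],[0,0,0],0],
  ],
)

```text
time_s: 9.55
ee_pos: [0.4355, 0.0929, 0.062]
eef_rot: [-3.141, -0.001, -0.932]
force: [4.9, -3.3, -5.0]
grip_width: 0.0135
```

```bash
python3 st.py
```

```text
9.55 [0.4355 0.0929 0.062 ] yaw -53.41 F [ 4.87 -3.33 -4.96] M [-0.714 -1.232  0.155] w 0.0135 tau6 0.249
```

drive_tool(
  increments=[
    [[0,0,0.5],[0,0,0],0],
    [[0,0,0],[0,0,0],0],
  ],
)

```text
time_s: 9.8
ee_pos: [0.4355, 0.0929, 0.062]
eef_rot: [-3.141, -0.001, -0.941]
force: [5.7, -3.3, -6.0]
grip_width: 0.0143
```

```bash
python3 st.py
```

```text
9.8 [0.4355 0.0929 0.062 ] yaw -53.91 F [ 5.74 -3.25 -6.01] M [-0.725 -1.092  0.12 ] w 0.0143 tau6 0.192
```

drive_tool(
  increments=[
    [[0,0,0.5],[0,0,0],0],
    [[0,0,0],[0,0,0],0],
  ],
)

```text
time_s: 10.05
ee_pos: [0.4355, 0.0929, 0.062]
eef_rot: [-3.141, -0.001, -0.95]
force: [7.3, -4.0, -5.0]
grip_width: 0.0137
```

```bash
python3 st.py
```

```text
10.05 [0.4355 0.0929 0.062 ] yaw -54.41 F [ 7.29 -3.99 -5.  ] M [-0.835 -1.419  0.173] w 0.0137 tau6 0.244
```

drive_tool(
  increments=[
    [[0,0,0.5],[0,0,0],0],
    [[0,0,0],[0,0,0],0],
  ],
)

```text
time_s: 10.3
ee_pos: [0.4356, 0.0929, 0.062]
eef_rot: [-3.141, -0.001, -0.958]
force: [6.3, -3.4, -3.9]
grip_width: 0.0138
```

```bash
python3 st.py
```

```text
10.3 [0.4356 0.0929 0.062 ] yaw -54.91 F [ 6.28 -3.45 -3.95] M [-0.785 -1.23   0.233] w 0.0138 tau6 0.31
```

drive_tool(
  increments=[
    [[0,0,0.5],[0,0,0],0],
    [[0,0,0],[0,0,0],0],
  ],
)

```text
time_s: 10.55
ee_pos: [0.4356, 0.0929, 0.062]
eef_rot: [-3.141, -0.001, -0.967]
force: [6.2, -4.1, -5.9]
grip_width: 0.0137
```

```bash
python3 st.py
```

```text
10.55 [0.4356 0.0929 0.062 ] yaw -55.4 F [ 6.17 -4.12 -5.93] M [-0.749 -1.198  0.331] w 0.0137 tau6 0.376
```

drive_tool(
  increments=[
    [[0,0,0.3],[0,0,0],0],
    [[0,0,0],[0,0,0],0],
  ],
)

```text
time_s: 10.8
ee_pos: [0.4356, 0.0929, 0.062]
eef_rot: [-3.141, -0.002, -0.972]
force: [6.1, -4.0, -5.5]
grip_width: 0.0139
```

```bash
python3 st.py
```

```text
10.8 [0.4356 0.0929 0.062 ] yaw -55.69 F [ 6.08 -4.   -5.46] M [-0.801 -1.229  0.329] w 0.0139 tau6 0.385
```

drive_tool(
  increments=[
    [[0,0,0],[0,0,0],0],
  ],
)

```text
time_s: 10.92
ee_pos: [0.4356, 0.0929, 0.062]
eef_rot: [-3.141, -0.001, -0.972]
force: [5.8, -4.5, -5.0]
grip_width: 0.0136
```

```bash
python3 st.py; python3 -c "
from h import *
snap('wrist','w4.png')"
```

```text
10.93 [0.4356 0.0929 0.062 ] yaw -55.69 F [ 5.81 -4.46 -4.96] M [-0.825 -1.261  0.32 ] w 0.0136 tau6 0.353
```

View pics/w4.png

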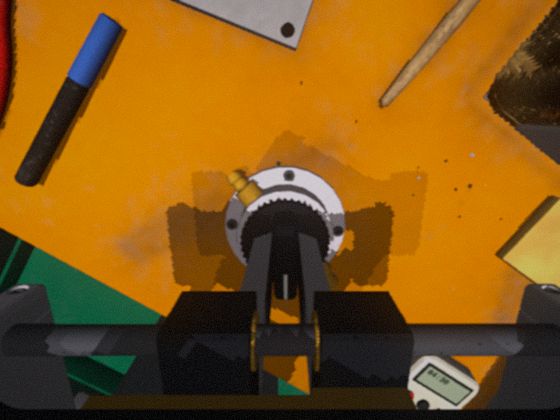

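drive_tool(
  increments=[
    [[0,0,-2],[0,0,0],0],
    [[0,0,-4],[0,0,0],0],
    [[0,0,-4],[0,0,0],0],
    [[0,0,-4],[0,0,0],0],
    [[0,0,-4],[0,0,0],0],
    [[0,0,-4],[0,0,0],0],
    [[0,0,-4],[0,0,0],0],
    [[0,0,-4],[0,0,0],0],
    [[0,0,-4],[0,0,0],0],
    [[0,0,-4],[0,0,0],0],
    [[0,0,-4],[0,0,0],0],
    [[0,0,-4],[0,0,0],0],
    [[0,0,-4],[0,0,0],0],
    [[0,0,-4],[0,0,0],0],
    [[0,0,-4],[0,0,0],0],
    [[0,0,-4],[0,0,0],0],
    [[0,0,-4],[0,0,0],0],
    [[0,0,-4],[0,0,0],0],
    [[0,0,-3],[0,0,0],0],
    [[0,0,0],[0,0,0],0],
  ],
)

```text
time_s: 13.48
ee_pos: [0.4348, 0.0932, 0.062]
eef_rot: [-3.142, 0.0, 0.301]
force: [-0.6, -1.3, 3.4]
grip_width: 0.0136
```

```bash
python3 st.py
```

```text
13.47 [0.4348 0.0932 0.062 ] yaw 17.27 F [-0.63 -1.33  3.4 ] M [-0.211 -0.016  0.122] w 0.0136 tau6 -0.534
```

drive_tool(
  increments=[
    [[0,0,-3],[0,0,0],0],
    [[0,0,-2.7],[0,0,0],0],
    [[0,0,0],[0,0,0],0],
    [[0,0,0],[0,0,0],0],
  ],
)

```text
time_s: 13.98
ee_pos: [0.4347, 0.0932, 0.0619]
eef_rot: [-3.141, 0.001, 0.399]
force: [-2.6, -1.3, 1.9]
grip_width: 0.0141
```

```bash
python3 st.py
```

```text
13.97 [0.4347 0.0932 0.0619] yaw 22.88 F [-2.58 -1.25  1.95] M [-0.234  0.361  0.045] w 0.0141 tau6 0.014
```

Near-zero moment: the knob is resting in a click. Releasing (jaws only part open, then retreat).

drive_tool(
  increments=[
    [[0,0,0],[0,0,0],0.3],
    [[0,0,0],[0,0,0],0.6],
    [[0,0,0],[0,0,0],0.6],
    [[0,0,0],[0,0,0],0.6],
    [[0,0,0],[0,0,-15],0.6],
    [[0,0,0],[0,0,-30],0.6],
    [[0,0,0],[0,0,-40],0.6],
    [[0,0,0],[0,0,-40],0.6],
    [[0,0,0],[0,0,-30],0.6],
    [[0,0,0],[0,0,0],0.6],
    [[0,0,0],[0,0,0],0.6],
  ],
)

```text
time_s: 15.35
ee_pos: [0.4346, 0.0932, 0.2166]
eef_rot: [-3.141, 0.0, 0.401]
force: [0.1, -0.0, -0.7]
grip_width: 0.0562
```

```bash
python3 st.py; python3 - <<'E'
from h import *
import pickle; pickle.dump(ctrl.calibration('wrist'),open('c5.pkl','wb'))
im=snap('wrist','w5.png')
p=proj('wrist',[.435,.093,.05])[0]; x,y=int(p[0])-55,int(p[1])-50; print(x,y)
cv2.imwrite('pics/w5z.png',cv2.resize(im[max(y,0):y+100,x:x+115,::-1],None,fx=6,fy=6,interpolation=cv2.INTER_CUBIC))
snap('side','side5.png')
E
```

```text
15.35 [0.4346 0.0932 0.2166] yaw 22.97 F [ 0.08 -0.02 -0.66] M [-0.004 -0.128  0.018] w 0.0562 tau6 0.001
230 140
```

View pics/w5z.png

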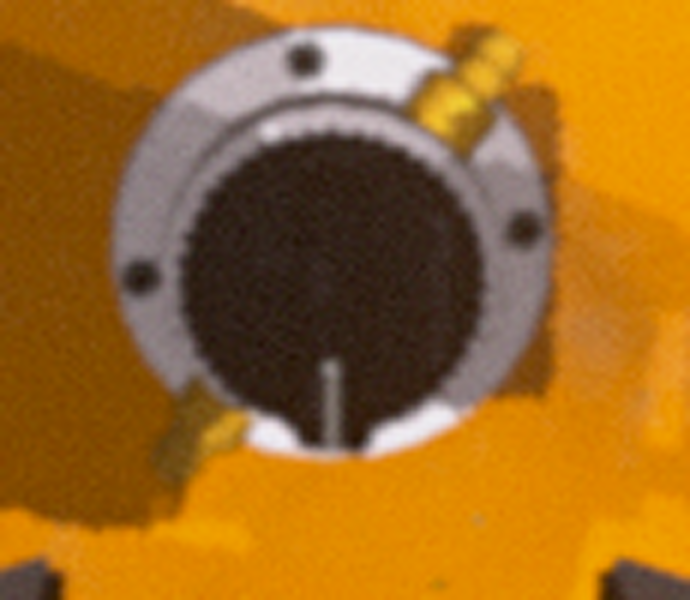

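View pics/side5.png

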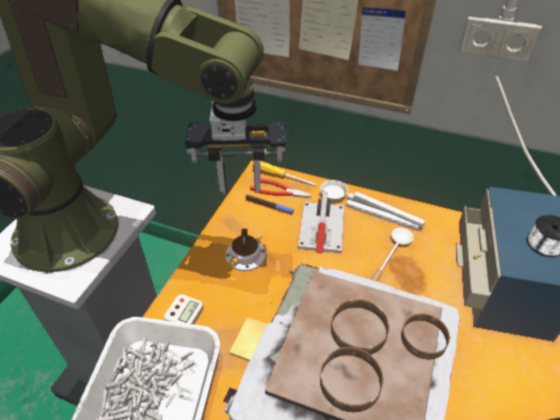

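The white line, zoom (332,365)–(332,445), is upright in the image. The knob therefore points to world yaw ≈ -67°, or about 127° in the valve frame, which is the centre of the target window. The bystanders look unmoved.

```bash
python3 -c "
from h import *
print(ctrl.hand_in())"
```

```text
the job is handed in; nothing more can be done
None
```

I set the valve to four clicks open from the closed position and handed the job in at about 15 s; no verdict was reported.

- **Stop:** I gripped the wing with 30 N and turned it clockwise by about 60°. I stopped at a steady 0.32–0.33 N m, which is well above the click torque and below the 0.6 N m limit. The stop itself carried perhaps 0.25 N m of that, because the click also resists there.
- **Four clicks back:** I turned the knob back to 76° from the stop. The moment there was close to zero (0.045 N m), so it was resting in a click. I then opened the jaws and backed about 155 mm above it.
- **Last checks:** The wrist picture after release shows the white line at about -67° world yaw, which is about 127° in the valve frame. That is the centre of the target window. The barbs look the same both ways round, so I settled the valve frame's direction by matching it to where I felt the stop.
- **Surroundings:** The force reading is near zero, so the robot touches nothing. The bystanders look unmoved in the side picture, though I did not measure them.
- **Disagreement:** The first camera estimates of the valve's centre differed by up to about 7 mm in y (scene and side views against the wrist view). I used the wrist estimate. The two wrist views differed by about 2 mm, and the forces during the turn stayed under 10 N.

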